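# Put the citrus press back together

### The job

Put the hand citrus press back together after washing up: thread the coil spring over the post, tang end down, until it sits in the seat of the base, twisting it a little if it snags on the lugs. Then slip the slotted collar over the lugs, push it down against the spring and give it a quarter turn so that it locks with the lugs in its notches, and finally set the juicing cone on top of the collar. Do not knock over the glass tumbler.

Things in the scene. Friction and masses are not known exactly. Their poses are not given: they have to be found in the camera images.
- press_base: Press base, fixed: white round drip dish 132 mm wide, rim 20 mm high, spout towards its -x; steel post in the middle, 20 mm in diameter, rounded end 113 mm above the origin, two lugs to its +x and -x. Origin: centre of the underside, on the post's axis, z up. The spring's seat round the post: flat floor 15 mm above the origin in a cup 55 mm wide, its rim 21 mm above the origin.
- lugs (a point): On the post's axis, at the underside of the two lugs, 93 mm above the base's origin; x along the lugs. Each lug reaches 17 mm from the axis, is 8 mm wide and 8 mm high.
- spring: Steel coil spring standing upright, tang end down: 48 mm outer and at least 38 mm inner diameter, 4 mm wire, 70 mm high, 0.11 kg. Origin: centre of its lower end, z to the upper end. Yields lengthwise at about 450 N/m, 22 mm at most. Can be gripped across its upper coils, 48 mm wide.
- spring_tang (a point): The tang: lower end of the spring's wire, bent straight inward along the spring's +x, ending 11.5 mm from its axis. This point: 14 mm from the axis, 2 mm above the lower end. It clears the post, and the coils clear the lugs, but the tang snags on a lug if it is within about 25 degrees of the lug's direction; lift a little and twist.
- collar: Aluminium locking collar lying flat, right way up: ring 54 mm in outer diameter, 24 mm high, bore 24 mm, 0.09 kg. Origin: centre of the underside, z up. Two slots right through, along its +x and -x, reach 19.5 mm from the axis, open 32 degrees to either side: the lugs pass there.
- collar_top (a point): Centre of the collar's top, 24 mm above its origin. Two notches 4 mm deep in the top, along +y and -y, 35 degrees to either side: the lugs rest in them after a quarter turn either way and letting up. To turn, this top must be pushed below the lugs' underside; 3 mm below, the spring pushes back with 9 N. Locked, the collar's origin is 73 mm above the base's.
- cone: White ribbed juicing cone standing upright, 55 mm high, 0.08 kg: straight skirt 56 mm in outer diameter, 26 mm high, then the cone with a rounded tip. Hollow from below, 40 mm wide and 25 mm deep: it goes over the post's end and the lugs and rests with its skirt on the collar's top. Origin: centre of the underside, z up.
- tumbler: Bystander: clear drinking glass standing upright, 80 mm wide, 91 mm high. Origin: centre of its underside, z up. Not to be knocked over.
Mind the look-alikes: they are no part of the job. What is shaped like the cone but green is not meant.

How it is judged (in metres and radians):
On the way, in this order (a step that is already met when the one before it is completed fails the run):
1. the spring stands in the seat round the post, tang end down, let go (z of spring in the frame of press_base between 0.012 and 0.018 m and horizontal distance between spring and press_base below 0.008 m and angle between spring's own z axis and vertical below 0.12 rad and contact force between the fingers and spring below 0.3 N), for 0.2 s.
2. the collar is locked on the post: lugs in its notches, spring compressed below it, let go (z of collar in the frame of press_base between 0.0705 and 0.0765 m and horizontal distance between collar and press_base below 0.006 m and angle between collar's own z axis and vertical below 0.15 rad and contact force between the fingers and collar below 0.3 N), for 0.2 s.
At the end, for the whole second after the job is handed in: Spring in the base's seat (origin 12-18 mm above the base's, 8 mm off axis, tilt 0.12 rad), collar locked (70.5-76.5 mm above the base, 6 mm off axis, tilt 0.15 rad), cone at rest flat on the collar (21.5-27 mm above the collar's origin, 9 mm off axis, tilt 0.15 rad) (z of spring in the frame of press_base between 0.012 and 0.018 m and horizontal distance between spring and press_base below 0.008 m and z of collar in the frame of press_base between 0.0705 and 0.0765 m and horizontal distance between collar and press_base below 0.006 m and angle between each of collar, cone's own z axis and vertical below 0.15 rad and z of cone in the frame of collar between 0.0215 and 0.027 m and horizontal distance between cone and press_base below 0.009 m and linear speed of cone below 0.02 m/s and angle between spring's own z axis and vertical below 0.12 rad); the robot touches nothing.
It fails at once if the tumbler is knocked over (angle between tumbler's own z axis and vertical above 0.5 rad).
It also fails if it takes over 72 s, if anything falls off the work surface, if the arm or the gripper's body presses on something with over 40 N, if the wrist force passes 120 N, or if a joint passes its speed limit or range.

### The arm

A 6-joint arm with a two-finger parallel gripper is mounted at the origin on a cart in front of the work surface, level with it; the furniture and walls round the work are solid. World frame = base frame: x ahead of the robot, y to its left, z up, the work surface at z = 0. Lengths are in mm, angles in rad, forces in N, time in s.
With the tool pointing down it reaches from about 350 to 975 mm from the base axis. Payload 7.1 kg.
Tool frame: the origin (TCP) lies midway between the tips of the shut fingers; the grasp point (between the pads) lies 19 mm behind it (ctrl.tcp_to_grasp is the distance from the TCP to the grasp point, in mm); z points along the fingers, y is the line along which they close (so a half turn about z gives the same grasp; the last joint's range is limited). The gripper opens to 88 mm and grips with 3 to 60 N. Pads are 20 mm wide; open, the fingers measure 115 mm over their backs; the gripper's body (75 mm by 178 mm) begins 61 mm behind the grasp point.
Start: joints at [1.261, 0.423, 1.63, -0, 1.089, -0.019], TCP at [179.167, 598.752, 222.675] pointing down, gripper open.
Joint ranges: [-3, 3], [-0.9, 2.11], [0.09, 2.58], [-1.31, 4.45], [0.11, 2.69], [-2.54, 2.54]. Speed limits (rad/s): [2.39, 2.39, 3.01, 3.14, 3.14, 3.14].

### API

Orientations are given as a rotation vector (axis times angle).
In Python, from workcell import get_obs, cams, ticket, boxes_of, ctrl gives the robot as it stands.
- The arm moves only by the shell command python3 -m creep 'ROWS' [OPENING]. ROWS is JSON, one flat list of numbers, 4 for each row, row after row: the shift along the world's x, y, z in m, then the turn about the world's z in rad. In form: [tx, ty, tz, spin, tx, ty, tz, spin, ...]. A call has 1 to 10 rows; each row is the pose to reach, as a shift and turn from the pose commanded when the call began; what a row does not reach only later rows make up. A row lasts 1/12 s, in which the tool goes at most 41.7 mm and 7.16 degrees, less where a joint would pass 70% of its speed; a pose out of reach is approached as far as the arm can. A call with a gripper value outside its range is refused whole. OPENING is the opening, from 0 (shut) to 1 (fully open), set as the call begins (- or left out, the last holds). The fingers move at their own pace and stop on an object; the grip force is fixed at half the most. Time passes only in rows, so rows that repeat a pose let the fingers close. It gives the time, the measured TCP pose, the force, the opening and the grip force at its end, in the units of the state.
- get_obs(): the state, without advancing time (a new reading comes with each control period).
- cams.get_image(name): name is "scene" or "top" or "wrist"; returns (picture, depth): 384x512x3 uint8, red, green, blue; 384x512 float32, mm along the optical axis (not along the pixel's ray), 0 where there is no reading.
- cams.get_calibration(name): a dict with "mtx" (3x3 intrinsics, pixels), "D" ([k1, k2, p1, p2, k3] as OpenCV has them; the pictures are not rectified), "R" (3x3) and "t" (3): a world point X has camera coordinates R X + t; the wrist camera has in their place "mount" (4x4, takes a point from camera to tool coordinates, whose origin is the TCP and whose axes are the flange's). Camera axes: x right, y down, z forward; pixel columns grow to the right and rows downward; lengths in mm; the calibration is good to about 2 mm. A picture is of the moment at which its call begins: read the wrist's pose just before it. get_calibration takes no time and is no camera call.
- ticket.close_job(): hands the job in; it is judged then, once.
Trained networks look in the newest picture that a camera, given by its name, has taken for a name from the list of things; names that differ only in an ending like _2 or _b are one class to them, and where a whole thing is asked for, a point or a joint stands for the part that bears it (a point fixed in the world has none). Each returns a list of dicts, best first, with "score" (0 to 1); they miss things now and then, are a little off and sometimes report something else, mostly with a low value. They report only what shows in the picture. A call takes as long as a camera call. They do not tell look-alikes from the thing itself.
- boxes_of(camera, target): "centre" ([column, row] in pixels, amid what is visible of it).
The state is a dict: "t": time; "qpos": joint angles; "qvel": joint speeds; "joint_torque": joint torques, N m; "ee_pos": TCP position; "orientation": TCP orientation; "ft_force": force on the tool from outside, world axes, zero at the start; "moment": the same for the moment, N m; "width": finger opening in mm; "grasp_force": force on a finger pad.
Only numpy, scipy, OpenCV 4.12 (cv2) and the standard library are available. Lean on these libraries where they do the work, as an engineer would, in place of code of your own. Each camera call takes 0.05 s, during which the arm holds its last target. There are 200 camera calls.

## Working session

There is one attempt and no reset: what is moved stays moved. The work goes in short steps, Python scripts to look and compute and a shell command to move; the robot and the scene stay as the last step left them, time stands still between calls to the robot, and variables do not carry over. Pictures are saved under pics/ and viewed, at most 10 in all, crops included, and the job is handed in when it is done.

```bash
mkdir -p pics; ls; cat > h.py <<'E'
import numpy as np, cv2
from workcell import get_obs, cams, ticket, boxes_of, ctrl
from scipy.spatial.transform import Rotation as Ro
def ext(name,obs=None):
    c=cams.get_calibration(name)
    if name!='wrist': return c['mtx'],c['D'],np.array(c['R']),np.array(c['t']).ravel()
    o=obs; T=np.eye(4);T[:3,:3]=Ro.from_rotvec(o['orientation']).as_matrix();T[:3,3]=o['ee_pos']
    W=np.linalg.inv(T@np.array(c['mount'])); return c['mtx'],c['D'],W[:3,:3],W[:3,3]
def ray(name,uv,obs=None):
    K,D,R,t=ext(name,obs); p=cv2.undistortPoints(np.array(uv,float).reshape(-1,1,2),np.array(K,float),np.array(D,float)).reshape(-1,2)
    d=np.c_[p,np.ones(len(p))]@R; return -R.T@t,d
def onz(name,uv,z,obs=None):
    c,d=ray(name,uv,obs); return c+d*((z-c[2])/d[:,2])[:,None]
def cloud(name,depth,obs=None):
    K,D,R,t=ext(name,obs); v,u=np.mgrid[:384,:512]; uv=np.c_[u.ravel(),v.ravel()]
    c,d=ray(name,uv,obs); P=c+d*depth.reshape(-1,1); P[depth.ravel()<=0]=np.nan
    return P.reshape(384,512,3)
def save(n,im): cv2.imwrite('pics/'+n,im[:,:,::-1])
E
python3 - <<'E'
from h import *
ims=[]
for n in ['scene','top']:
    im,d=cams.get_image(n); save(n+'0.png',im); np.savez('/tmp/%s0.npz'%n,im=im,d=d)
    P=cloud(n,d)
    for t in ['press_base','lugs','spring','spring_tang','collar','cone','tumbler']:
        for b in boxes_of(n,t)[:3]:
            u,v=np.round(b['centre']).astype(int); print(n,t,u,v,round(b['score'],2),P[v,u].round())
print(get_obs())
E
```

```text
pics
scene press_base 322 133 0.85 [ 597. -292.   30.]
scene lugs 323 136 0.84 [ 594. -297.   12.]
scene spring 209 273 0.75 [635. 255.   5.]
scene spring 258 292 0.6 [493. 246.  48.]
scene spring_tang 210 281 0.73 [605. 287.  58.]
scene collar 335 189 0.75 [ 480. -157.  -11.]
scene cone 260 292 0.88 [489. 244.  50.]
scene cone 235 346 0.55 [470. 384.  49.]
scene tumbler 259 135 0.76 [ 760. -193.   18.]
top press_base 345 163 0.76 [ 590. -309.   10.]
top lugs 341 161 0.71 [ 598. -293.   28.]
top spring 177 207 0.43 [649. 265.  11.]
top collar 176 212 0.69 [638. 274.  -5.]
top collar 314 213 0.68 [ 473. -147.   -4.]
top cone 201 247 0.58 [493. 235.  44.]
top cone 162 268 0.5 [474. 369.  51.]
top tumbler 288 129 0.67 [ 771. -176.   10.]
{'t': 0.8, 'qpos': array([ 1.26101956e+00,  4.23095264e-01,  1.62986721e+00, -3.15951275e-06,
        1.08860278e+00, -1.89777028e-02]), 'qvel': array([ 0.00038836, -0.00104308, -0.00045893,  0.00067321, -0.00249649,
        0.00098829]), 'joint_torque': array([ 6.43780695e-04, -5.44514644e+01, -2.74035287e+01,  6.43628533e-02,
        1.69196975e-02, -2.78188480e-05]), 'ee_pos': array([179.16244001, 598.77351583, 222.69092997]), 'orientation': array([4.55174995e-01, 3.10843604e+00, 4.17415757e-05]), 'ft_force': array([-0.2513358 , -0.16567603,  0.63007802]), 'moment': array([-0.02481327, -0.01733391, -0.02964896]), 'grasp_force': 0.0, 'width': 87.6550156936653}
```

```bash
python3 - <<'E'
import cv2
a=cv2.imread('pics/scene0.png');b=cv2.imread('pics/top0.png')
a=cv2.resize(a[90:384,150:400],None,fx=1.6,fy=2/1.25*1.0);b=cv2.resize(b[100:300,130:380],None,fx=1.6,fy=1.6)
import numpy as np
h=max(len(a),len(b));f=lambda x:np.pad(x,((0,h-len(x)),(0,0),(0,0)))
cv2.imwrite('pics/c1.png',np.hstack([f(a),f(b)]))
E
```

```text
(no output)
```

View pics/c1.png

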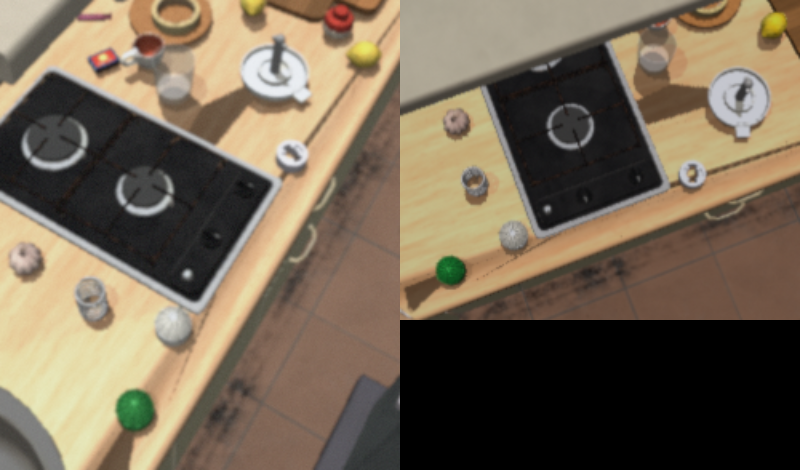

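The crop shows the spring at scene (207,277), the white cone at (257,293) with the green look-alike at (235,346), the collar at (332,187), and the base post at (322,125). The tumbler is at (259,137), and a hood hangs overhead at the far left.

```bash
python3 - <<'E'
from h import *
for n in ['scene','top']:
    z=np.load('/tmp/%s0.npz'%n); P=cloud(n,z['d'])
    m=(P[...,2]>130); Q=P[m]
    print(n,m.sum(),[ (np.nanpercentile(Q[:,i],[1,10,50,90,99]).round()) for i in range(3)])
    # hood
    m=(P[...,2]>250)&(P[...,0]>300); print(np.nanmin(P[m],0) if m.any() else None, np.nanmax(P[m],0) if m.any() else None)
z=np.load('/tmp/top0.npz');P=cloud('top',z['d'])
for (x,y,r) in [(640,262,50),(490,240,45),(476,-150,45),(600,-300,90)]:
    m=(abs(P[...,0]-x)<r)&(abs(P[...,1]-y)<r)&(P[...,2]>10);Q=P[m];print(x,y,Q.min(0).round(),Q.max(0).round(),np.median(Q,0).round())
    z2=np.load('/tmp/scene0.npz');P2=cloud('scene',z2['d']);m=(abs(P2[...,0]-x)<r)&(abs(P2[...,1]-y)<r)&(P2[...,2]>10);Q=P2[m];print('  sc',Q.min(0).round(),Q.max(0).round(),np.median(Q,0).round())
print(cams.get_calibration('wrist')['mount'],cams.get_calibration('wrist')['mtx'],Ro.from_rotvec(get_obs()['orientation']).as_matrix().round(3))
E
```

```text
scene 46693 [array([  49.,  167.,  688., 1054., 1057.]), array([-588.,  119.,  304.,  419.,  538.]), array([138., 230., 692., 752., 784.])]
[ 581.70227979 -592.67242697  250.01447805] [1061.04938439  585.31334756  786.67320551]
top 59057 [array([  35.,  595.,  719.,  901., 1055.]), array([-943., -214.,  132.,  455.,  554.]), array([142., 363., 725., 783., 786.])]
[ 575.5942277  -754.3018372   250.04790962] [1060.06673962  637.6920666   788.893695  ]
640 262 [590. 212.  10.] [690. 312. 753.] [640. 263. 719.]
  sc [590. 212.  10.] [690. 312. 751.] [639. 266. 720.]
490 240 [471. 209.  12.] [528. 264.  62.] [496. 235.  39.]
  sc [470. 196.  10.] [526. 268.  57.] [494. 246.  38.]
476 -150 [ 459. -174.   10.] [ 513. -116.   31.] [ 486. -144.   22.]
  sc [ 458. -170.   10.] [ 512. -112.   33.] [ 484. -140.   22.]
600 -300 [ 518. -365.   10.] [ 690. -210.  753.] [ 619. -242.  699.]
  sc [ 516. -366.   10.] [ 667. -233.  116.] [ 596. -293.   17.]
[[ 9.93382839e-04 -9.54896355e-01 -2.96937645e-01  8.17828780e+01]
 [ 9.99999506e-01  9.56978818e-04  2.67957819e-04 -1.16734235e+00]
 [ 2.82910912e-05 -2.96937764e-01  9.54896834e-01 -1.62215691e+02]
 [ 0.00000000e+00  0.00000000e+00  0.00000000e+00  1.00000000e+00]] [[298.713152     0.         254.83654375]
 [  0.         298.713152   191.16016488]
 [  0.           0.           1.        ]] [[-0.958  0.287  0.   ]
 [ 0.287  0.958  0.   ]
 [-0.     0.    -1.   ]]
```

```bash
python3 -m creep '[0.42,-0.33,-0.04,0,0.42,-0.33,-0.04,0,0.42,-0.33,-0.04,0,0.42,-0.33,-0.04,0,0.42,-0.33,-0.04,0,0.42,-0.33,-0.04,0,0.42,-0.33,-0.04,0,0.42,-0.33,-0.04,0,0.42,-0.33,-0.04,0,0.42,-0.33,-0.04,0]' 1; python3 -m creep '[0.13,-0.10,0,0,0.13,-0.10,0,0,0.13,-0.10,0,0,0.13,-0.10,0,0,0.13,-0.10,0,0]'
python3 - <<'E'
from h import *
o=get_obs();print(o['ee_pos'],o['t'])
im,d=cams.get_image('wrist'); save('w1.png',im); np.savez('/tmp/w1.npz',im=im,d=d,p=o['ee_pos'],r=o['orientation'])
P=cloud('wrist',d,o)
for t in ['spring','spring_tang']:
  for b in boxes_of('wrist',t)[:3]:
    u,v=np.round(b['centre']).astype(int); print(t,u,v,round(b['score'],2),P[v,u].round(),onz('wrist',[u,v],2,o))
E
```

```text
t: 1.63
ee_pos: [507.4, 340.5, 191.6]
orientation: [0.455, 3.108, 0.0]
ft_force: [-0.2, 0.6, 0.3]
width: 88.0
grasp_force: 0.0
t: 2.05
ee_pos: [641.1, 237.5, 191.7]
orientation: [0.462, 3.104, -0.0]
ft_force: [-0.7, 0.3, -1.1]
width: 87.6
grasp_force: 0.0
[641.11183249 237.53969825 191.72706099] 2.05
spring 281 157 0.62 [636. 271.   2.] [[636.14818927 270.59539515   2.        ]]
spring_tang 284 162 0.79 [644. 273.  -0.] [[643.0414828  272.42588716   2.        ]]
```

View pics/w1.png

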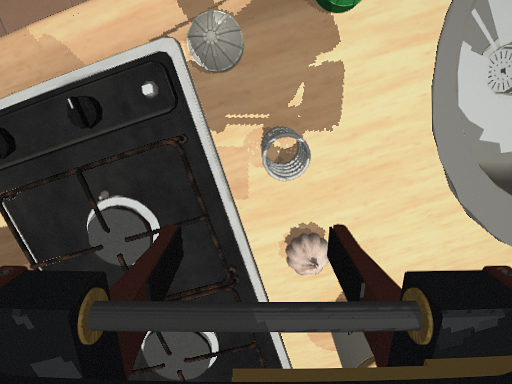

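The spring stands at wrist pixel (285,155), the white cone at (216,41). A garlic bulb is just beyond the spring at (306,250).

```bash
cat >> h.py <<'E'
from scipy.optimize import least_squares
def circ(Q):
    f=lambda p:np.hypot(Q[:,0]-p[0],Q[:,1]-p[1])-p[2]
    return least_squares(f,[*np.median(Q[:,:2],0),20],loss='soft_l1',f_scale=1).x
E
python3 - <<'E'
from h import *
z=np.load('/tmp/w1.npz');o=dict(ee_pos=z['p'],orientation=z['r']);P=cloud('wrist',z['d'],o)
S=P[115:190,250:320].reshape(-1,3)
for a,b in [(66,75),(50,66),(20,50)]:
    Q=S[(S[:,2]>a)&(S[:,2]<b)];print(a,len(Q),circ(Q).round(1),Q[:,2].max())
C=P[5:80,180:250].reshape(-1,3)
for a,b in [(10,24),(24,30),(30,50),(50,60)]:
    Q=C[(C[:,2]>a)&(C[:,2]<b)];print('cone',a,len(Q),circ(Q).round(1) if len(Q)>5 else '')
im=cv2.resize(z['im'][115:190,245:325],None,fx=7,fy=7,interpolation=cv2.INTER_CUBIC);save('s1.png',im)
E
```

```text
66 358 [624.  273.1  21.8] 70.0116925361034
50 373 [623.3 272.8  22.2] 65.98582490888697
20 448 [623.1 273.   22.1] 49.89190127866726
cone 10 61 [499.5 237.6  26.7]
cone 24 373 [497.7 237.6  27.2]
cone 30 1772 [498.  237.9  19.7]
cone 50 547 [498.1 238.2   8.1]
```

View pics/s1.png

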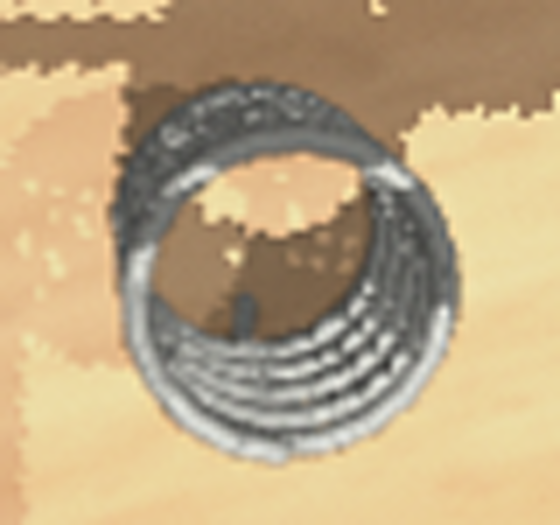

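The tang shows at wrist pixel (280,160) at the inner bottom, pointing inward from the far side.

```bash
python3 - <<'E'
from h import *
z=np.load('/tmp/w1.npz');o=dict(ee_pos=z['p'],orientation=z['r'])
Q=onz('wrist',[[280,156.7],[280,160],[280,162.5]],3,o);print(Q)
d=Q[:,:2]-[623.5,273];print(np.hypot(*d.T),np.degrees(np.arctan2(d[:,1],d[:,0])))
print(o, get_obs()['qpos'])
R=Ro.from_rotvec(z['r']).as_matrix();print(R[:,1])
E
```

```text
[[635.24254149 269.52394406   3.        ]
 [639.08499791 268.46047134   3.        ]
 [642.01249603 267.65046377   3.        ]]
[12.24623394 16.23266708 19.26992597] [-16.48993652 -16.23954951 -16.11765108]
{'ee_pos': array([641.11183249, 237.53969825, 191.72706099]), 'orientation': array([ 4.61934928e-01,  3.10387089e+00, -7.06089720e-05])} [ 3.45798748e-01  5.36850744e-01  1.52119879e+00  4.05361931e-04
  1.08448502e+00 -9.33150300e-01]
[2.91200220e-01 9.56662012e-01 4.76029227e-04]
```

```bash
python3 -m creep '[-0.136,-0.38,0,0,-0.136,-0.38,0,0,-0.136,-0.38,0,0,-0.136,-0.38,0,0,-0.136,-0.38,0,0,-0.136,-0.38,0,0,-0.136,-0.38,0,0,-0.136,-0.38,0,0,-0.136,-0.38,0,0,-0.136,-0.38,0,0]'; python3 -m creep '[0,0,0,0,0,0,0,0,0,0,0,0]'
cat > look.py <<'E'
from h import *
import sys
n=sys.argv[1]
o=get_obs();print(o['ee_pos'],o['t'],o['qpos'])
im,d=cams.get_image('wrist'); save(n+'.png',im); np.savez('/tmp/%s.npz'%n,im=im,d=d,p=o['ee_pos'],r=o['orientation'])
P=cloud('wrist',d,o)
for t in sys.argv[2:]:
  for b in boxes_of('wrist',t)[:3]:
    u,v=np.round(b['centre']).astype(int); print(t,u,v,round(b['score'],2),P[v,u].round())
E
python3 look.py w2 collar
python3 -m creep '[0.12,-0.155,0.08,0,0.12,-0.155,0.08,0,0.12,-0.155,0.08,0,0.12,-0.155,0.08,0,0.12,-0.155,0.08,0,0.12,-0.155,0.08,0,0.12,-0.155,0.08,0,0.12,-0.155,0.08,0]'
python3 look.py w3 press_base lugs
python3 -c "
import cv2,numpy as np
cv2.imwrite('pics/c2.png',np.hstack([cv2.imread('pics/w2.png')[:300,100:],cv2.imread('pics/w3.png')[:300,100:]])[:,:800])"
```

```text
t: 3.03
ee_pos: [498.0, -138.7, 191.8]
orientation: [-0.453, -3.108, 0.0]
ft_force: [0.1, 0.2, 0.5]
width: 87.5
grasp_force: 0.0
t: 3.28
ee_pos: [499.9, -136.6, 191.7]
orientation: [0.454, 3.108, 0.001]
ft_force: [0.1, 0.3, 0.1]
width: 87.9
grasp_force: 0.0
[ 499.85666506 -136.60470328  191.74678884] 3.2833 [-2.89978367e-01  3.08646136e-01  1.88984729e+00  4.92019518e-04
  9.42970328e-01 -1.57125063e+00]
collar 238 166 0.73 [ 488. -155.   13.]
t: 4.05
ee_pos: [619.5, -291.1, 270.4]
orientation: [-0.453, -3.107, -0.002]
ft_force: [-0.9, -0.5, -0.7]
width: 87.5
grasp_force: 0.0
[ 619.52280725 -291.12997294  270.36814868] 4.05 [-4.56832168e-01  4.67843226e-01  1.44343602e+00  3.43017732e-04
  1.23259650e+00 -1.73820842e+00]
press_base 245 145 0.63 [ 585. -294.   96.]
lugs 247 146 0.79 [ 587. -292.   97.]
```

View pics/c2.png

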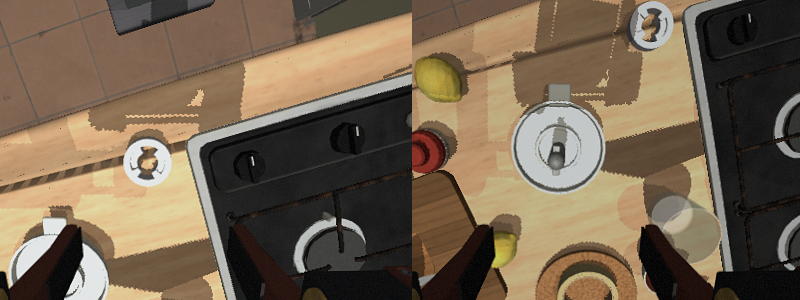

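Left view: the collar is at full-image (247,160), with its slots seen as dark openings. Right view: the base is at (246,147), its spout toward the robot and its lugs near vertical in the image. The tumbler is at (375,225).

```bash
python3 - <<'E'
from h import *
def ld(n):
    z=np.load('/tmp/%s.npz'%n);o=dict(ee_pos=z['p'],orientation=z['r']);return z['im'],cloud('wrist',z['d'],o),o
im,P,o=ld('w3')
S=P[60:220,170:330].reshape(-1,3); S=S[~np.isnan(S[:,0])]
def band(a,b,c=(590,-295),r=80):
    Q=S[(S[:,2]>a)&(S[:,2]<b)];return Q[np.hypot(Q[:,0]-c[0],Q[:,1]-c[1])<r]
for a,b in [(17.5,22),(50,88),(90,99.5),(99.5,102),(103,114),(110,116)]:
    Q=band(a,b); 
    if len(Q)>4: print(a,b,len(Q),Q.mean(0).round(1),Q.min(0).round(1),Q.max(0).round(1),circ(Q).round(1))
Q=band(18.5,22,r=90);c=circ(Q[np.hypot(*(Q[:,:2]-np.array([590,-295])).T)>50]);print('rim',c)
Q=band(97.5,102.5);w,V=np.linalg.eigh(np.cov(Q[:,:2].T));print('lug dir',np.degrees(np.arctan2(*V[::-1,1])),np.sqrt(w),Q[:,:2].min(0),Q[:,:2].max(0))
# spout
Q=band(5,22,r=110);r=np.hypot(*(Q[:,:2]-c[:2]).T);T=Q[r>69];print('spout',len(T),T.mean(0),np.degrees(np.arctan2(*(T[:,:2].mean(0)-c[:2])[::-1])))
save('b3.png',cv2.resize(im[100:200,200:300],None,fx=5,fy=5,interpolation=cv2.INTER_CUBIC))
im,P,o=ld('w2')
S=P[125:200,205:290].reshape(-1,3);S=S[~np.isnan(S[:,0])]
Q=S[(S[:,2]>18)&(S[:,2]<28)];c0=Q[:,:2].mean(0);r=np.hypot(*(Q[:,:2]-c0).T);print(Q.mean(0),r.max())
# fit outer edge: max radius per angle bin
for it in range(4):
    a=np.arctan2(Q[:,1]-c0[1],Q[:,0]-c0[0]);r=np.hypot(*(Q[:,:2]-c0).T);b=(a/np.pi*18).astype(int)
    E=np.array([Q[b==k][np.argsort(r[b==k])[-2:]].mean(0) for k in np.unique(b) if (b==k).sum()>3]);c=circ(E);c0=c[:2]
print('collar',c)
F=S[(S[:,2]<6)];
# holes seen at floor; use lines onto top plane z=24 instead
u,v=np.meshgrid(np.arange(205,290),np.arange(125,200));W=onz('wrist',np.c_[u.ravel(),v.ravel()],23,o);Z=P[125:200,205:290,2].ravel()
d=W[:,:2]-c0;r=np.hypot(*d.T);a=np.degrees(np.arctan2(d[:,1],d[:,0]))
for k in range(-180,180,10):
    m=(abs((a-k+180)%360-180)<6)&(r>14)&(r<19); n=(abs((a-k+180)%360-180)<6)&(r>20)&(r<26);print(k,np.nanmedian(Z[m]).round(1),np.nanmedian(Z[n]).round(1),end=' | ')
save('col.png',cv2.resize(im[130:195,210:290],None,fx=5,fy=5,interpolation=cv2.INTER_CUBIC))
E
python3 -c "
import cv2,numpy as np
a=cv2.imread('pics/b3.png')[:325,:400];b=cv2.imread('pics/col.png');cv2.imwrite('pics/c3.png',np.hstack([a,b]))"
```

```text
17.5 22 1578 [ 586.6 -294.6   19.8] [ 515.7 -365.5   17.5] [ 666.8 -235.    22. ] [ 600.  -299.8   62.8]
50 88 40 [ 596.2 -295.1   71.4] [ 591.4 -306.4   51.4] [ 602.8 -290.6   88. ] [-102746.5   45674.2  113105.3]
90 99.5 22 [ 594.2 -295.9   95.3] [ 584.3 -307.6   90.6] [ 612.7 -290.6   99.4] [ 593.6 -297.4    8.5]
99.5 102 86 [ 599.4 -299.4  100.9] [ 584.7 -308.5   99.5] [ 618.  -290.7  101.9] [ 602.9 -296.8   13.8]
103 114 232 [ 600.  -299.6  110.1] [ 591.4 -309.6  103.1] [ 610.5 -290.5  113.8] [ 600.4 -299.7    6.8]
110 116 153 [ 600.9 -300.   112.1] [ 593.4 -307.8  110. ] [ 608.9 -291.7  114.6] [ 601.1 -300.     5.4]
rim [ 600.44061195 -299.90403791   63.78786263]
lug dir 160.56881004989268 [ 3.10070824 13.00322172] [ 584.67684516 -308.48844836] [ 617.97852811 -290.60988586]
spout 320 [ 526.49910546 -275.80194453   17.78505636] 161.9460192498148
[ 484.71477837 -142.80370674   23.45166589] 27.866172892929484
collar [ 485.08041636 -142.86742234   26.85739613]
-180 4.0 24.0 | -170 23.9 24.0 | -160 24.2 24.2 | -150 24.2 24.0 | -140 20.4 24.3 | -130 20.5 24.2 | -120 20.5 24.4 | -110 20.2 24.7 | -100 20.1 24.4 | -90 20.4 24.3 | -80 21.6 24.3 | -70 24.3 24.5 | -60 24.3 23.9 | -50 14.2 24.4 | -40 11.6 24.1 | -30 8.4 24.2 | -20 10.7 24.3 | -10 11.7 24.1 | 0 11.9 24.4 | 10 24.2 24.3 | 20 24.3 24.2 | 30 24.0 24.4 | 40 20.5 24.2 | 50 20.0 24.4 | 60 20.6 24.5 | 70 20.2 24.3 | 80 20.1 23.8 | 90 19.8 24.4 | 100 22.2 24.2 | 110 24.3 24.4 | 120 24.3 24.1 | 130 10.4 24.3 | 140 -20.7 24.2 | 150 -20.0 24.2 | 160 -0.4 24.5 | 170 0.3 24.1 |
```

View pics/c3.png

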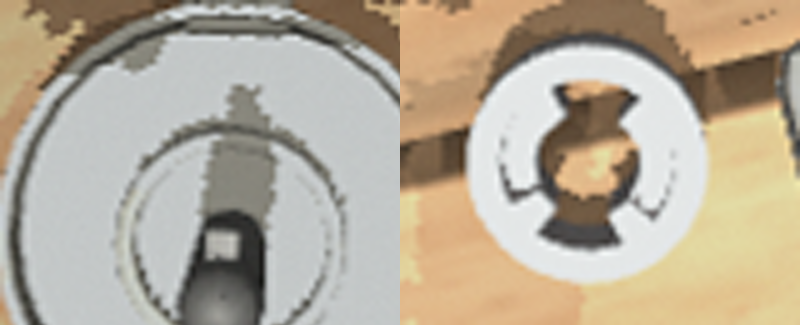

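```bash
python3 -m creep '[0,0.564,-0.08,0,0,0.564,-0.08,0,0,0.564,-0.08,0,0,0.564,-0.08,0,0,0.564,-0.08,0,0,0.564,-0.08,0,0,0.564,-0.08,0,0,0.564,-0.08,0,0,0.564,-0.08,0,0,0.564,-0.08,0]' >/dev/null; python3 -m creep '[0.003,0.15,-0.07,0,0.003,0.15,-0.07,0,0.003,0.15,-0.07,0,0.003,0.15,-0.07,0,0.003,0.15,-0.07,0,0.003,0.15,-0.07,0,0.003,0.15,-0.07,0]'
```

```text
t: 5.62
ee_pos: [621.9, 269.5, 143.0]
orientation: [-0.453, -3.108, 0.001]
ft_force: [-1.0, 0.6, 0.5]
width: 87.7
grasp_force: 0.0
```

```bash
python3 -m creep '[0.0015,0.003,-0.04,0,0.0015,0.003,-0.08,0,0.0015,0.003,-0.104,0,0.0015,0.003,-0.104,0,0.0015,0.003,-0.104,0]'; python3 -m creep '[0,0,0,0,0,0,0,0,0,0,0,0,0,0,0,0,0,0,0,0,0,0,0,0,0,0,0,0]' 0.45
```

```text
t: 6.03
ee_pos: [624.1, 270.9, 39.1]
orientation: [-0.458, -3.107, 0.002]
ft_force: [0.6, -0.6, 0.2]
width: 87.6
grasp_force: 0.0
t: 6.62
ee_pos: [624.6, 272.8, 39.4]
orientation: [0.455, 3.108, 0.001]
ft_force: [0.0, 0.3, 1.5]
width: 47.4
grasp_force: 30.0
```

```bash
python3 -m creep '[0,0,0.04,0,0,0,0.08,0,0,-0.02,0.12,0,-0.024,-0.573,0.16,-1.57,-0.024,-0.573,0.16,-1.57,-0.024,-0.573,0.16,-1.57,-0.024,-0.573,0.16,-1.57,-0.024,-0.573,0.16,-1.57,-0.024,-0.573,0.16,-1.57,-0.024,-0.573,0.16,-1.57]'; python3 -m creep '[-0.015,-0.27,0.005,-0.7,-0.015,-0.27,0.005,-0.7,-0.015,-0.27,0.005,-0.7,-0.015,-0.27,0.005,-0.7,-0.015,-0.27,0.005,-0.7,-0.015,-0.27,0.005,-0.7,-0.015,-0.27,0.005,-0.7]'
```

```text
t: 7.45
ee_pos: [611.1, -38.4, 178.7]
orientation: [-1.737, -2.617, 0.0]
ft_force: [0.8, -0.7, -1.2]
width: 47.3
grasp_force: 30.0
t: 8.03
ee_pos: [596.0, -311.1, 183.6]
orientation: [2.529, 1.862, -0.001]
ft_force: [-0.7, 0.1, -0.8]
width: 47.3
grasp_force: 30.0
```

```bash
python3 look.py w4 spring_tang; cat > m4.py <<'E'
from h import *
import sys
n=sys.argv[1]
z=np.load('/tmp/%s.npz'%n);o=dict(ee_pos=z['p'],orientation=z['r']);P=cloud('wrist',z['d'],o)
R=Ro.from_rotvec(z['r']).as_matrix();print('yaw toolx',np.degrees(np.arctan2(R[1,0],R[0,0])))
S=P.reshape(-1,3);tz=z['p'][2];h=np.hypot(*(S[:,:2]-z['p'][:2]).T)
for a,b in [(20,35),(10,20),(-20,10),(-40,-20)]:
    Q=S[(S[:,2]>tz+a)&(S[:,2]<tz+b)&(h<30)]
    if len(Q)>5: print(a,b,len(Q),circ(Q).round(1),Q[:,2].max()-tz)
c=np.array([600.5,-300]);hb=np.hypot(*(S[:,:2]-c).T)
Q=S[(S[:,2]>17)&(S[:,2]<23)&(hb>55)&(hb<69)];print('rim',len(Q),circ(Q).round(1))
Q=S[(S[:,2]>99)&(S[:,2]<118)&(hb<22)&(hb>0)];print('post',len(Q),Q.mean(0) if len(Q) else '')
E
python3 m4.py w4
```

```text
[ 595.97493483 -311.12667686  183.62679889] 8.0333 [-4.98343923e-01  5.33420352e-01  1.54645452e+00 -1.20969845e-03
  1.06096533e+00 -1.96112967e-01]
spring_tang 254 237 0.97 [ 591. -326.  147.]
yaw toolx 72.71722668295554
20 35 2644 [ 596.4 -310.5   22. ] 34.97197990745363
10 20 964 [ 596.  -310.8   22.5] 19.98197716918287
-20 10 2215 [ 596.8 -311.    21.8] 9.9629465981821
-40 -20 1216 [ 597.3 -311.3   21.9] -20.0075714782366
rim 1351 [ 600.8 -299.5   63.2]
post 427 [ 601.94344057 -296.76930089  105.90970508]
```

View pics/w4.png

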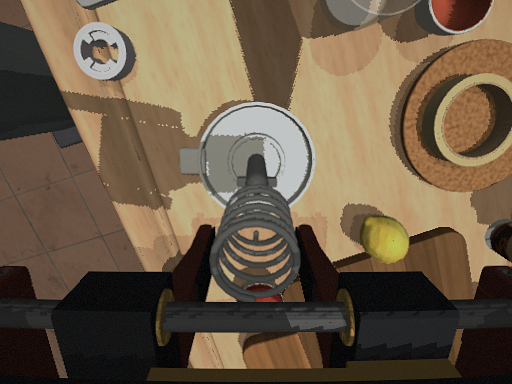

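The spring's ring is at wrist pixel (255,260), with its tang at (254,237), perpendicular to the lugs. The post and lugs are behind it at (257,165). I'll align above and check once more.

```bash
python3 -m creep '[0.0035,0.0105,0,0,0.0035,0.0105,0,0,0.0035,0.0105,0,0,0.0035,0.0105,0,0,0.0035,0.0105,0,0]'; python3 look.py w5; python3 m4.py w5
```

```text
t: 8.55
ee_pos: [600.6, -294.8, 183.8]
orientation: [-2.522, -1.873, 0.0]
ft_force: [-0.6, -0.4, -2.0]
width: 47.5
grasp_force: 30.0
[ 600.61287336 -294.75404342  183.7885654 ] 8.55 [-4.74001082e-01  5.29028620e-01  1.55367786e+00 -2.76772793e-05
  1.05900415e+00 -1.80932513e-01]
yaw toolx 73.20918458610146
20 35 2652 [ 601.1 -294.2   22.1] 34.99751148896661
10 20 968 [ 600.7 -294.4   22.4] 19.945262676443207
-20 10 2220 [ 601.4 -294.5   21.8] 9.973496045890897
-40 -20 1220 [ 602.  -294.8   21.9] -20.009485322197662
rim 1292 [ 600.8 -299.6   63.2]
post 102 [ 601.34107978 -299.24086     109.43816773]
```

```bash
python3 -m creep '[-0.001,-0.0055,0,0,-0.001,-0.0055,0,0,-0.001,-0.0055,-0.008,0,-0.001,-0.0055,-0.016,0,-0.001,-0.0055,-0.024,0,-0.001,-0.0055,-0.032,0,-0.001,-0.0055,-0.040,0,-0.001,-0.0055,-0.046,0,-0.001,-0.0055,-0.046,0]'; python3 look.py w6; python3 m4.py w6
```

```text
t: 9.35
ee_pos: [598.3, -301.0, 135.6]
orientation: [-2.522, -1.869, 0.002]
ft_force: [-0.1, 1.4, -2.2]
width: 47.1
grasp_force: 30.0
[ 598.34793529 -301.03740854  135.63021081] 9.35 [-4.83905277e-01  5.87803648e-01  1.57727983e+00  5.53715541e-06
  9.79495282e-01 -1.88951732e-01]
yaw toolx 73.10018194617481
20 35 2649 [ 598.8 -300.4   22. ] 34.98578011442618
10 20 964 [ 598.4 -300.7   22.5] 19.99278562580264
-20 10 2230 [ 599.2 -300.8   21.8] 9.998958128918133
-40 -20 1388 [ 599.4 -301.1   21.6] -20.002219712781653
rim 1698 [ 600.9 -299.5   63.2]
post 562 [ 604.67494771 -292.60287688  106.92005465]
```

```bash
python3 -m creep '[0.0014,0.0006,0,0,0.0014,0.0006,-0.006,0,0.0014,0.0006,-0.014,0,0.0014,0.0006,-0.022,0,0.0014,0.0006,-0.03,0,0.0014,0.0006,-0.038,0,0.0014,0.0006,-0.046,0,0.0014,0.0006,-0.054,0,0.0014,0.0006,-0.062,0,0.0014,0.0006,-0.068,0]'; python3 -m creep '[0,0,-0.006,0,0,0,-0.011,0,0,0,-0.014,0,0,0,-0.014,0]'
```

```text
t: 10.23
ee_pos: [600.4, -300.8, 68.4]
orientation: [-2.523, -1.87, 0.001]
ft_force: [-0.0, -0.2, -1.1]
width: 47.2
grasp_force: 30.0
t: 10.57
ee_pos: [600.6, -300.9, 55.2]
orientation: [-2.523, -1.871, 0.0]
ft_force: [-0.7, 0.1, 0.1]
width: 47.2
grasp_force: 30.0
```

```bash
python3 -m creep '[0,0,-0.0012,0,0,0,-0.0012,0]'; python3 -m creep '[0,0,0,0,0,0,0,0,0,0,0,0,0,0,0,0,0,0,0,0,0,0,0,0,0,0,0.01,0,0,0,0.05,0]' 1;  python3 -m creep '[0,0,0.04,0,0,0,0.08,0,0,0,0.11,0,0,0,0.11,0,0,0,0.11,0]'; python3 look.py w7;python3 - <<'E'
from h import *
z=np.load('/tmp/w7.npz');o=dict(ee_pos=z['p'],orientation=z['r']);P=cloud('wrist',z['d'],o).reshape(-1,3)
h=np.hypot(P[:,0]-600.6,P[:,1]+300)
for a,b in[(80,90),(60,80),(30,60),(18,30)]:
    Q=P[(P[:,2]>a)&(P[:,2]<b)&(h<30)&(h>19)];print(a,len(Q),circ(Q).round(1),Q[:,2].max().round(1))
E
```

```text
t: 10.73
ee_pos: [600.9, -301.1, 54.8]
orientation: [2.524, 1.871, 0.0]
ft_force: [-0.0, 0.2, 0.4]
width: 46.9
grasp_force: 30.0
t: 11.4
ee_pos: [596.8, -299.0, 99.4]
orientation: [-2.516, -1.865, 0.008]
ft_force: [-0.4, -0.8, -1.1]
width: 87.5
grasp_force: 0.0
t: 11.82
ee_pos: [601.9, -301.6, 217.8]
orientation: [2.52, 1.868, 0.004]
ft_force: [0.1, -0.4, -0.9]
width: 87.8
grasp_force: 0.0
[ 601.88743432 -301.59700705  217.82680809] 11.8167 [-4.82196505e-01  4.96302281e-01  1.52299511e+00  9.35366564e-06
  1.11698225e+00 -1.87191056e-01]
80 379 [ 601.8 -301.5   22. ] 85.1
60 271 [ 601.9 -301.    22.2] 80.0
30 221 [ 601.9 -301.1   22. ] 59.4
18 339 [ 600.4 -299.4   27.1] 30.0
```

View pics/w7.png

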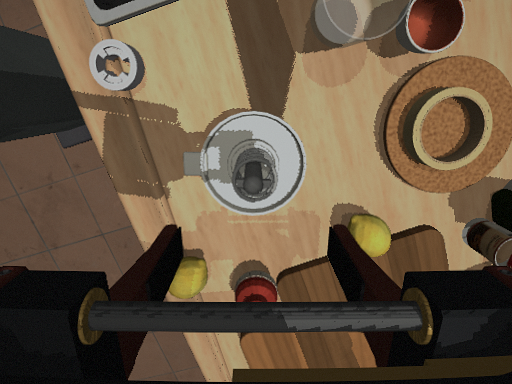

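The spring stands upright in the seat at pixel (255,172), with its top at 85 mm. Now the collar.

```bash
python3 -m creep '[-0.117,0.159,-0.05,0,-0.117,0.159,-0.05,0,-0.117,0.159,-0.05,0,-0.117,0.159,-0.05,0,-0.117,0.159,-0.05,0,-0.117,0.159,-0.09,0,-0.117,0.159,-0.13,0,-0.117,0.159,-0.13,0,-0.117,0.159,-0.13,0]'; python3 look.py w8; python3 - <<'E'
from h import *
z=np.load('/tmp/w8.npz');o=dict(ee_pos=z['p'],orientation=z['r']);S=cloud('wrist',z['d'],o).reshape(-1,3)
Q=S[(S[:,2]>18)&(S[:,2]<28)&(np.hypot(S[:,0]-485,S[:,1]+143)<32)];c0=Q[:,:2].mean(0);print(len(Q),c0)
for it in range(4):
    a=np.arctan2(Q[:,1]-c0[1],Q[:,0]-c0[0]);r=np.hypot(*(Q[:,:2]-c0).T);b=(a/np.pi*18).astype(int)
    E=np.array([Q[b==k][np.argsort(r[b==k])[-2:]].mean(0) for k in np.unique(b) if (b==k).sum()>3]);c=circ(E);c0=c[:2]
print('collar',c)
E
```

```text
t: 12.62
ee_pos: [481.1, -141.1, 82.1]
orientation: [-2.519, -1.867, 0.007]
ft_force: [0.5, 0.2, -0.0]
width: 88.0
grasp_force: 0.0
[ 481.06898771 -141.0825206    82.14287452] 12.6167 [-3.09012483e-01  4.68519279e-01  1.98200148e+00  8.54551910e-06
  6.98909781e-01 -1.41516565e-02]
2675 [ 485.08605697 -141.78565729]
collar [ 484.81489584 -142.52444712   27.009804  ]
```

```bash
python3 -m creep '[0,0,-0.025,0,0,0,-0.045,0,0,0,-0.045,0,0,0,-0.045,0,0,0,-0.045,0]'
```

```text
t: 13.08
ee_pos: [485.1, -142.6, 41.5]
orientation: [2.522, 1.869, 0.003]
ft_force: [-0.0, -0.0, 0.3]
width: 87.7
grasp_force: 0.0
```

```bash
python3 -m creep '[0,0,-0.02,0,0,0,-0.036,0,0,0,-0.036,0,0,0,-0.036,0]';python3 -m creep '[0,0,0,0,0,0,0,0,0,0,0,0,0,0,0,0,0,0,0,0,0,0,0,0,0,0,0,0]' 0.5; python3 -m creep '[0,0,0.04,0,0,0,0.08,0,0,0,0.12,0,0,0,0.15,0,0.115,-0.157,0.18,0,0.115,-0.157,0.18,0,0.115,-0.157,0.18,0,0.115,-0.157,0.18,0,0.115,-0.157,0.18,0]'; python3 -m creep '[0.001,-0.001,0,0,0.001,-0.001,0,0,0.001,-0.001,0,0]'; python3 look.py w9 collar
```

```text
t: 13.42
ee_pos: [484.2, -142.2, 4.5]
orientation: [2.523, 1.87, 0.001]
ft_force: [-0.2, -0.5, 0.7]
width: 87.5
grasp_force: 0.0
t: 14.0
ee_pos: [484.0, -142.1, 3.9]
orientation: [2.523, 1.871, 0.001]
ft_force: [-0.8, -0.5, 5.2]
width: 54.5
grasp_force: 30.0
t: 14.75
ee_pos: [600.3, -301.7, 184.1]
orientation: [2.523, 1.869, 0.001]
ft_force: [0.4, 0.4, -1.2]
width: 54.5
grasp_force: 30.0
t: 15.0
ee_pos: [598.5, -299.2, 182.3]
orientation: [-2.522, -1.869, 0.002]
ft_force: [0.3, 0.3, -1.1]
width: 54.9
grasp_force: 30.0
[ 598.4905631  -299.19359016  182.34309427] 15.0 [-4.81446627e-01  5.31882487e-01  1.55247178e+00  2.03959654e-04
  1.05998936e+00 -1.86232396e-01]
collar 250 256 0.95 [ 592. -310.  181.]
```

View pics/w9.png

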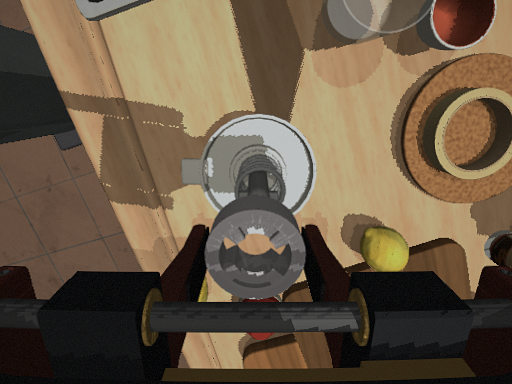

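The collar is held at pixel (256,250) with its slots lying horizontally, matching the lug direction at (258,180). I'll measure the fine offset.

```bash
cat > m9.py <<'E'
from h import *
import sys
z=np.load('/tmp/%s.npz'%sys.argv[1]);o=dict(ee_pos=z['p'],orientation=z['r']);P=cloud('wrist',z['d'],o);S=P.reshape(-1,3);tz=z['p'][2];p=z['p']
h=np.hypot(*(S[:,:2]-p[:2]).T)
Q=S[(abs(S[:,2]-tz-20)<8)&(h<31)];zt=np.median(Q[:,2][Q[:,2]>tz+17]);print('top',zt-tz)
# bore edge: hole pixels on plane zt
W=onz('wrist',np.stack(np.meshgrid(np.arange(512),np.arange(384)),-1).reshape(-1,2),zt,o)
Q=S[(abs(S[:,2]-zt)<1.5)&(h<31)]
A=np.c_[Q,np.ones(len(Q))];n=np.linalg.lstsq(np.c_[Q[:,:2]-p[:2],np.ones(len(Q))],Q[:,2],rcond=None)[0];print('tilt',n)
c0=Q[:,:2].mean(0)
for it in range(6):
    a=np.arctan2(Q[:,1]-c0[1],Q[:,0]-c0[0]);r=np.hypot(*(Q[:,:2]-c0).T);b=(a/np.pi*18).astype(int)
    E=np.array([Q[b==k][np.argsort(r[b==k])[-2:]].mean(0) for k in np.unique(b) if (b==k).sum()>3]);E=E[np.hypot(*(E[:,:2]-c0).T)>24];c=circ(E);c0=c[:2]
print('collar',c,'tcp',p)
d=W[:,:2]-c0;r=np.hypot(*d.T);a=np.degrees(np.arctan2(d[:,1],d[:,0]))
for k in range(-180,180,10):
    m=(abs((a-k+180)%360-180)<6)&(r>14)&(r<19);print(k,(np.nanmedian(S[m,2])-tz).round(0),end='|')
hb=np.hypot(S[:,0]-600.6,S[:,1]+299.7);Q=S[(S[:,2]>17)&(S[:,2]<23)&(hb>55)&(hb<69)];print('rim',len(Q),circ(Q).round(1))
E
python3 m9.py w9
```

```text
top 20.143801852291716
tilt [-2.68433331e-03  4.46861802e-03  2.02506059e+02]
collar [ 598.7320565  -299.32823183   27.29661087] tcp [ 598.4905631  -299.19359016  182.34309427]
-180 17.0|-170 20.0|-160 20.0|-150 20.0|-140 16.0|-130 17.0|-120 17.0|-110 17.0|-100 17.0|-90 16.0|-80 19.0|-70 20.0|-60 20.0|-50 18.0|-40 14.0|-30 11.0|-20 10.0|-10 5.0|0 -1.0|10 20.0|20 20.0|30 20.0|40 17.0|50 16.0|60 16.0|70 16.0|80 16.0|90 16.0|100 19.0|110 20.0|120 20.0|130 -198.0|140 -198.0|150 1.0|160 7.0|170 13.0|rim 1249 [ 600.8 -299.6   63.2]
```

```bash
python3 -m creep '[0.001,0,-0.02,0.06,0.001,0,-0.04,0.06,0.001,0,-0.055,0.06,0.001,0,-0.055,0.06,0.001,0,-0.055,0.06,0.001,0,-0.055,0.06]'; python3 look.py w10; python3 m9.py w10
```

```text
t: 15.6
ee_pos: [601.0, -299.6, 129.4]
orientation: [2.466, 1.946, 0.001]
ft_force: [0.2, -0.0, -0.8]
width: 54.5
grasp_force: 30.0
[ 600.98027805 -299.61613106  129.44721364] 15.6 [-4.80218499e-01  5.96188403e-01  1.57883931e+00  3.49250754e-05
  9.65819436e-01 -2.45761529e-01]
top 20.147316273174624
tilt [5.72271826e-04 2.83578906e-03 1.49614301e+02]
collar [ 601.02729906 -299.67216798   27.32377753] tcp [ 600.98027805 -299.61613106  129.44721364]
-180 15.0|-170 19.0|-160 20.0|-150 20.0|-140 17.0|-130 17.0|-120 17.0|-110 17.0|-100 17.0|-90 17.0|-80 17.0|-70 20.0|-60 20.0|-50 20.0|-40 15.0|-30 12.0|-20 10.0|-10 6.0|0 1.0|10 19.0|20 20.0|30 20.0|40 17.0|50 16.0|60 16.0|70 16.0|80 16.0|90 16.0|100 17.0|110 20.0|120 20.0|130 19.0|140 -110.0|150 -1.0|160 6.0|170 11.0|rim 1874 [ 600.9 -299.6   63.2]
```

```bash
python3 -m creep '[-0.0003,0,-0.006,0,-0.0003,0,-0.012,0,-0.0003,0,-0.018,0,-0.0003,0,-0.024,0,-0.0003,0,-0.030,0,-0.0003,0,-0.037,0,-0.0003,0,-0.037,0,-0.0003,0,-0.037,0]'
```

```text
t: 16.32
ee_pos: [600.0, -299.8, 90.7]
orientation: [-2.466, -1.945, 0.001]
ft_force: [0.5, 0.6, -0.4]
width: 54.6
grasp_force: 30.0
```

```bash
python3 -m creep '[0.0004,0,-0.005,0,0.0004,0,-0.010,0,0.0004,0,-0.015,0,0.0004,0,-0.019,0,0.0004,0,-0.0215,0,0.0004,0,-0.0215,0,0.0004,0,-0.0215,0]'
```

```text
t: 16.9
ee_pos: [601.3, -300.4, 70.5]
orientation: [2.466, 1.945, 0.0]
ft_force: [-1.4, -0.3, 6.6]
width: 54.4
grasp_force: 30.0
```

```bash
python3 -m creep '[-0.0003,0.0004,-0.001,0,-0.0003,0.0004,-0.001,-0.12,-0.0003,0.0004,-0.001,-0.24,-0.0003,0.0004,-0.001,-0.36,-0.0003,0.0004,-0.001,-0.48,-0.0003,0.0004,-0.001,-0.6]'; python3 -m creep '[0,0,0,-0.12,0,0,0,-0.24,0,0,0,-0.36,0,0,0,-0.48,0,0,0,-0.6,0,0,0,-0.72,0,0,0,-0.84,0,0,0,-0.97,0,0,0,-0.97,0,0,0,-0.97]'
```

```text
t: 17.4
ee_pos: [602.2, -300.7, 70.3]
orientation: [2.931, 1.12, 0.004]
ft_force: [1.1, -2.8, 6.6]
width: 54.6
grasp_force: 30.0
t: 18.23
ee_pos: [601.7, -300.2, 70.1]
orientation: [3.119, -0.368, 0.004]
ft_force: [1.6, -1.3, 5.8]
width: 54.3
grasp_force: 30.0
```

```bash
python3 -m creep '[0,0,0.003,0,0,0,0.006,0,0,0,0.0075,0,0,0,0.0075,0,0,0,0.0075,0]';python3 -m creep '[0,0,0,0,0,0,0,0,0,0,0,0,0,0,0,0,0,0,0,0]' 1; python3 -m creep '[0,0,0.03,0,0,0,0.06,0,0,0,0.10,0,0,0,0.14,0,0,0,0.14,0,0,0,0.14,0,0,0,0.14,0]';python3 look.py w11; python3 - <<'E'
from h import *
z=np.load('/tmp/w11.npz');o=dict(ee_pos=z['p'],orientation=z['r']);S=cloud('wrist',z['d'],o).reshape(-1,3)
h=np.hypot(S[:,0]-600.6,S[:,1]+299.6)
Q=S[(S[:,2]>85)&(S[:,2]<99)&(h<32)&(h>20)]; print(len(Q),np.percentile(Q[:,2],[5,50,95]),Q[:,:2].mean(0))
n=np.linalg.lstsq(np.c_[Q[:,:2]-Q[:,:2].mean(0),np.ones(len(Q))],Q[:,2],rcond=None)[0];print('tilt',n)
c0=Q[:,:2].mean(0)
for it in range(6):
    a=np.arctan2(Q[:,1]-c0[1],Q[:,0]-c0[0]);r=np.hypot(*(Q[:,:2]-c0).T);b=(a/np.pi*18).astype(int)
    E=np.array([Q[b==k][np.argsort(r[b==k])[-2:]].mean(0) for k in np.unique(b) if (b==k).sum()>3]);c=circ(E);c0=c[:2]
print('collar',c)
E
```

```text
t: 18.65
ee_pos: [600.7, -299.7, 76.6]
orientation: [3.12, -0.367, 0.001]
ft_force: [0.6, -1.1, 3.9]
width: 54.4
grasp_force: 30.0
t: 19.07
ee_pos: [600.1, -299.4, 76.1]
orientation: [-3.12, 0.367, 0.001]
ft_force: [-0.5, -0.0, 0.1]
width: 84.5
grasp_force: 0.0
t: 19.65
ee_pos: [600.0, -299.3, 216.0]
orientation: [-3.12, 0.367, 0.001]
ft_force: [1.1, 0.9, -0.8]
width: 87.5
grasp_force: 0.0
[ 600.00093632 -299.33914539  216.04228474] 19.65 [-4.80533254e-01  4.96899192e-01  1.52642054e+00  4.71741004e-05
  1.11897751e+00  1.32451023e+00]
1139 [90.46071878 97.25456145 98.38566047] [ 604.73206046 -302.91486971]
tilt [-3.47975144e-02  1.20991491e-02  9.66563883e+01]
collar [ 601.61460701 -300.92459709   26.88213364]
```

View pics/w11.png

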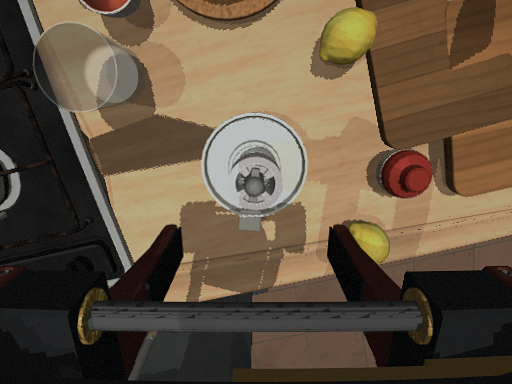

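The collar is locked: pixel (256,182), lugs across the notches, top at 97 mm. Next, check the cone's surroundings from the earlier view.

```bash
python3 - <<'E'
from h import *
z=np.load('/tmp/w1.npz');o=dict(ee_pos=z['p'],orientation=z['r']);P=cloud('wrist',z['d'],o).reshape(-1,3)
z=np.load('/tmp/top0.npz');P2=cloud('top',z['d']).reshape(-1,3)
for a in range(0,360,15):
    c=np.array([498+50*np.cos(np.radians(a)),238+50*np.sin(np.radians(a))])
    f=lambda P:np.nanmax(P[np.hypot(*(P[:,:2]-c).T)<9][:,2],initial=-99).round(1)
    print(a,f(P),f(P2),end=' | ')
E
```

```text
0 2.6 4.8 | 15 2.8 7.9 | 30 1.9 6.3 | 45 2.9 6.1 | 60 2.4 6.1 | 75 2.8 5.1 | 90 2.2 4.8 | 105 2.0 8.4 | 120 -1.3 -2.9 | 135 -5.8 -3.8 | 150 -5.4 -0.9 | 165 -4.7 0.8 | 180 -3.8 1.0 | 195 -2.1 -2.2 | 210 -3.3 0.3 | 225 -5.0 -3.2 | 240 8.8 9.4 | 255 10.0 12.2 | 270 9.5 13.0 | 285 9.7 12.9 | 300 9.3 13.2 | 315 9.1 8.6 | 330 2.0 7.1 | 345 2.4 4.4 |
```

```bash
python3 -m creep '[-0.102,0.537,0,1.75,-0.102,0.537,0,1.75,-0.102,0.537,0,1.75,-0.102,0.537,0,1.75,-0.102,0.537,0,1.75,-0.102,0.537,0,1.75,-0.102,0.537,0,1.75,-0.102,0.537,0,1.75,-0.102,0.537,0,1.75,-0.102,0.537,0,1.75]'; python3 -m creep '[-0.025,0.13,-0.09,0.56,-0.025,0.13,-0.09,0.56,-0.025,0.13,-0.09,0.56,-0.025,0.13,-0.09,0.56,-0.025,0.13,-0.09,0.56,-0.025,0.13,-0.09,0.56,-0.025,0.13,-0.09,0.56]'; python3 look.py w12 cone; cat > mc.py <<'E'
from h import *
import sys
x,y,zb=map(float,sys.argv[2:])
z=np.load('/tmp/%s.npz'%sys.argv[1]);o=dict(ee_pos=z['p'],orientation=z['r']);S=cloud('wrist',z['d'],o).reshape(-1,3)
R=Ro.from_rotvec(z['r']).as_matrix();print('tooly',np.degrees(np.arctan2(R[1,1],R[0,1])))
h=np.hypot(S[:,0]-x,S[:,1]-y)
for a,b in[(8,24),(24,28),(28,40),(40,50),(50,60)]:
    Q=S[(S[:,2]>a+zb)&(S[:,2]<b+zb)&(h<35)]
    if len(Q)>5: print(a,len(Q),circ(Q).round(1),Q[:,2].max().round(1))
E
python3 mc.py w12 498 238 0
```

```text
t: 20.53
ee_pos: [520.8, 111.3, 214.6]
orientation: [-2.739, -1.536, 0.006]
ft_force: [1.1, -0.0, -0.9]
width: 87.6
grasp_force: 0.0
t: 21.12
ee_pos: [496.6, 239.4, 124.9]
orientation: [-2.217, -2.225, 0.005]
ft_force: [0.2, 0.5, -0.5]
width: 87.8
grasp_force: 0.0
[496.63189296 239.44750415 124.94894649] 21.1167 [ 4.27753885e-01  4.52814684e-01  1.85786897e+00 -1.90240898e-04
  8.34170327e-01  4.24187733e-01]
cone 228 29 0.69 [477. 368.  54.]
cone 254 192 0.63 [496. 247.  53.]
tooly 0.21153839887724812
8 162 [497.5 237.5  28. ] 24.0
24 235 [497.5 237.4  27.5] 28.0
28 1053 [497.5 237.8  23.4] 40.0
40 958 [497.5 237.9  16.1] 49.9
50 590 [497.4 238.6   8. ] 56.4
```

```bash
python3 -m creep '[0,-0.001,-0.03,0,0,-0.001,-0.06,0,0,-0.001,-0.06,0,0,-0.001,-0.06,0,0,-0.001,-0.06,0]'
```

```text
t: 21.63
ee_pos: [498.6, 238.5, 67.7]
orientation: [2.217, 2.225, 0.002]
ft_force: [-0.1, 1.1, 0.1]
width: 87.9
grasp_force: 0.0
```

```bash
python3 -m creep '[-0.001,-0.0007,-0.03,0,-0.001,-0.0007,-0.061,0,-0.001,-0.0007,-0.061,0,-0.001,-0.0007,-0.061,0]'; python3 -m creep '[0,0,0,0,0,0,0,0,0,0,0,0,0,0,0,0,0,0,0,0,0,0,0,0,0,0,0,0]' 0.5; python3 -m creep '[0,0,0.04,0,0,0,0.08,0,0,0,0.12,0,0,0,0.16,0,0,0,0.19,0,0.1,-0.537,0.2,0,0.1,-0.537,0.2,0,0.1,-0.537,0.2,0,0.1,-0.537,0.2,0,0.1,-0.537,0.2,0]'
```

```text
t: 21.97
ee_pos: [496.7, 237.9, 6.1]
orientation: [-2.216, -2.226, 0.001]
ft_force: [1.1, 1.0, 0.6]
width: 88.1
grasp_force: 0.0
t: 22.55
ee_pos: [497.4, 238.3, 6.4]
orientation: [2.216, 2.227, 0.002]
ft_force: [-1.1, -1.4, 6.3]
width: 56.8
grasp_force: 30.0
t: 23.38
ee_pos: [534.6, 31.6, 199.6]
orientation: [2.215, 2.228, 0.0]
ft_force: [1.1, -0.7, -0.7]
width: 57.1
grasp_force: 30.0
```

```bash
python3 -m creep '[0.066,-0.331,-0.015,0,0.066,-0.331,-0.015,0,0.066,-0.331,-0.015,0,0.066,-0.331,-0.015,0,0.066,-0.331,-0.015,0,0.066,-0.331,-0.015,0,0.066,-0.331,-0.015,0,0.066,-0.331,-0.015,0,0.066,-0.331,-0.015,0,0.066,-0.331,-0.015,0]'; python3 -m creep '[0,0,-0.02,0,0,0,-0.04,0,0,0,-0.05,0,0,0,-0.05,0,0,0,-0.05,0]'; python3 look.py w13; python3 mc.py w13 601 -300 128; python3 -c "
from h import *
z=np.load('/tmp/w13.npz');o=dict(ee_pos=z['p'],orientation=z['r']);S=cloud('wrist',z['d'],o).reshape(-1,3)
hb=np.hypot(S[:,0]-600.6,S[:,1]+299.7);Q=S[(S[:,2]>17)&(S[:,2]<23)&(hb>55)&(hb<69)];print('rim',len(Q),circ(Q).round(1))"
```

```text
t: 24.22
ee_pos: [600.5, -300.1, 183.7]
orientation: [-2.219, -2.223, 0.0]
ft_force: [-0.2, -0.0, -0.8]
width: 56.9
grasp_force: 30.0
t: 24.63
ee_pos: [600.6, -296.4, 134.1]
orientation: [-2.214, -2.227, 0.001]
ft_force: [-0.7, 0.3, -0.5]
width: 56.9
grasp_force: 30.0
[ 600.59838243 -296.44153943  134.13450842] 24.6333 [-4.76320819e-01  5.89020183e-01  1.57917771e+00  1.48064989e-04
  9.74956137e-01 -4.82476862e-01]
tooly 0.3479804591884816
8 1065 [ 600.5 -300.3   30.9] 152.0
24 854 [ 600.5 -297.8   28. ] 156.0
28 3388 [ 600.4 -299.    25.1] 168.0
40 3211 [ 600.5 -298.1   17.3] 178.0
50 2203 [ 600.7 -294.9    8.7] 188.0
rim 1586 [ 600.8 -299.5   63.2]
```

```bash
python3 -m creep '[0,-0.0025,0,0,0,-0.0025,0,0,0,-0.0025,0,0,0,-0.0025,0,0]'
```

```text
t: 25.02
ee_pos: [601.2, -300.4, 135.0]
orientation: [2.215, 2.226, 0.0]
ft_force: [-1.2, 0.4, 0.5]
width: 56.9
grasp_force: 30.0
```

```bash
python3 -m creep '[-0.0004,0.001,-0.006,0,-0.0004,0.001,-0.012,0,-0.0004,0.001,-0.018,0,-0.0004,0.001,-0.024,0,-0.0004,0.001,-0.029,0,-0.0004,0.001,-0.031,0,-0.0004,0.001,-0.031,0,-0.0004,0.001,-0.031,0]'
```

```text
t: 25.68
ee_pos: [600.8, -299.4, 103.6]
orientation: [2.215, 2.227, 0.0]
ft_force: [1.0, -0.4, -0.3]
width: 57.0
grasp_force: 30.0
```

```bash
python3 -m creep '[0,0,-0.001,0,0,0,-0.0015,0,0,0,-0.0015,0]';python3 -m creep '[0,0,0,0,0,0,0,0,0,0,0,0,0,0,0,0,0,0,0,0,0,0,0,0]' 1; python3 -m creep '[0,0,0.03,0,0,0,0.06,0,0,0,0.10,0,0,0,0.13,0,0,0,0.13,0,0,0,0.13,0,0,0,0.13,0]';python3 look.py w14; python3 mc.py w14 601 -300 97;python3 - <<'E'
from h import *
im,d=cams.get_image('scene');P=cloud('scene',d);save('end.png',cv2.resize(im[80:200,220:380],None,fx=4,fy=4))
E
```

```text
t: 25.93
ee_pos: [600.8, -299.4, 102.2]
orientation: [2.215, 2.226, 0.0]
ft_force: [-0.2, -0.6, 2.3]
width: 57.0
grasp_force: 30.0
t: 26.43
ee_pos: [600.4, -299.1, 101.7]
orientation: [-2.216, -2.227, 0.0]
ft_force: [-0.0, -0.4, -0.7]
width: 87.4
grasp_force: 0.0
t: 27.02
ee_pos: [600.0, -299.0, 231.2]
orientation: [-2.215, -2.226, 0.0]
ft_force: [-0.1, -0.3, -0.7]
width: 87.9
grasp_force: 0.0
[ 599.98578519 -298.95164244  231.19466299] 27.0167 [-4.80004477e-01  4.81474593e-01  1.51457667e+00 -1.64678916e-05
  1.14641007e+00 -4.85083257e-01]
tooly 0.2913902168635958
8 148 [ 600.4 -300.8   28. ] 121.0
24 234 [ 600.4 -300.8   27.5] 125.0
28 986 [ 600.4 -300.5   23.4] 137.0
40 916 [ 600.4 -300.4   16.1] 147.0
50 542 [ 600.5 -299.8    8. ] 153.4
```

View pics/w14.png

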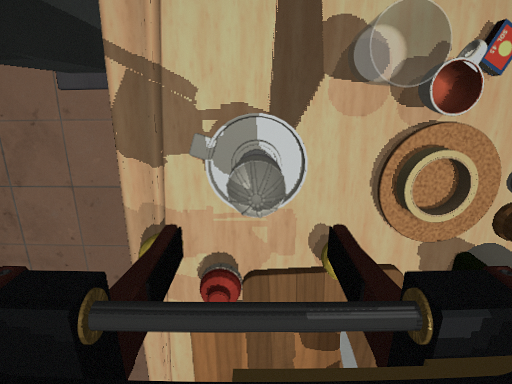

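The cone sits level on the collar at pixel (256,187), about 1 mm off the axis, with its base near 97 mm. The tumbler still stands and the gripper is clear, so I'm handing in.

```bash
python3 -c "
from workcell import ticket
print(ticket.close_job())"
```

```text
the job is handed in; nothing more can be done
None
```

The citrus press is reassembled and handed in: spring in its seat, collar locked and cone level on top. The tumbler is still standing, and the arm took about 27 s of the 72 s allowed; the hand-in returned no verdict.

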